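# Snap the plaster scraper back into its tool clips

### The job

Put the double-ended plaster scraper away: pick it up by its handle, lay the handle across the mouths of the two spring clips of the empty clip stand, centred lengthwise, and press it straight down, rather than dropping it in, until both clips snap over it and it sits fully home. Once it has snapped in, stop pushing, without crushing the rubber bed underneath, and let go.

Things in the scene. Friction and masses are not known exactly. Their poses are not given: they have to be found in the camera images.
- scraper_mid (a point): Centre of the dark wooden handle of the double-ended plaster scraper, a loose tool, about 140 g. Handle 160 mm long, 28 mm thick: eight flats over the middle 70 mm (two upright, to grip), round beyond; a flat steel blade up to 30 mm wide at each end, 248 mm overall. y runs along the handle, x across, z up; axis 14 mm above what it lies on. Either end may point either way in the clips.
- clip_seat (a point): Where scraper_mid belongs in the empty clip stand, 50 mm above the bench. y along the seated handle, x across, z up. Fixed wooden base 90 x 170 x 12 mm (x, y, z) with two steel spring clips, each 20 mm long, centred 52 mm to either side along y; free space between them for the fingers. A second, like stand already holds a rasp.
- clip_mouth (a point): Midway between the two clips at the height of their white lip rollers, 12 mm above clip_seat, same axes. Gap between rollers 16 mm; smooth flared guides reach 26 mm to either side, 22 mm higher. The handle meets the rollers with its axis 13 mm above this point; they give sideways, resist with a peak of about 13 N in all, ease off to nothing as the axis passes this point, then draw the handle home.
- bed (a joint): Sprung rubber bed under the clips of the empty stand: how far it is pressed down, m. 0 = free, its top 14 mm below clip_seat, so that a seated handle just rests on it (0 to 2 mm). It resists with about 4 N plus 2.5 N per mm and bottoms at 10 mm; more than 8 mm is pushing on too hard.
Not all that is in view belongs to the job. Leave any yellow look-alike of the part that bears clip_seat alone.

How it is judged:
By the outcome, as a careful person would: the job done as asked, in the order asked, and still so for the second after the job is handed in, with the robot touching nothing.
It also fails if it takes over 42 s, if anything falls off the work surface, if the arm or the gripper's body presses on something with over 40 N, if the wrist force passes 120 N, or if a joint passes its speed limit or range.

### The arm

A 7-joint arm with a two-finger parallel gripper is mounted at the origin on the work surface. World frame = base frame: x ahead of the robot, y to its left, z up, the work surface at z = 0. Lengths are in m, angles in degrees, forces in N, time in s.
With the tool pointing down it reaches from about 0.425 to 0.825 m from the base axis. Payload 3.6 kg.
Tool frame: the origin (TCP) lies on the centre line of the jaws, within the pads' length; the fingertips stand 22 mm ahead of it and the grasp point (between the pads) lies 3 mm ahead of it; x points along the fingers, z is the direction in which the jaws open and shut, and the axes are right-handed (so a half turn about x gives the same grasp; the last joint's range is limited). The gripper opens to 93 mm and grips with 3 to 60 N. Pads are 15 mm wide; open, the fingers measure 128 mm over their backs; the gripper's body (75 mm by 188 mm) begins 65 mm behind the grasp point.
Start: joints at [-72.393, 35.231, -0.722, 81.555, 0.464, 63.22, -2.315], TCP at [0.213, 0.614, 0.241] pointing down, gripper open.
Joint ranges: [-178.69, 178.69], [-17.37, 117.87], [-77.05, 75.6], [15.02, 138.74], [-78.02, 258.01], [0.78, 113.62], [-162.83, 162.83]. Speed limits (degrees/s): [159.86, 159.86, 180, 180, 180, 180, 180].

### API

Orientations are given as [roll, pitch, yaw] about the fixed x, y, z axes, in that order (R = Rz(yaw) Ry(pitch) Rx(roll)).
In Python, from plant import ctrl gives the robot as it stands.
- The arm moves only by the shell command python3 -m inch 'ROWS' [OPENING]. ROWS is text: rows parted by semicolons, each of 6 numbers parted by spaces: the shift along the tool's x, y, z in cm, then the turn, a rotation vector about the tool's x, y, z in degrees. A call has 1 to 20 rows; each row shifts and turns the commanded pose from where the row before left it, along the tool's axes as they then stand; what a row does not reach is not made up. A row lasts 1/8 s, in which the tool goes at most 62.5 mm and 10.7 degrees, less where a joint would pass 70% of its speed; a pose out of reach is approached as far as the arm can. A call with a gripper value outside its range is refused whole. OPENING is the finger opening in cm, from 0 to 9.3, set as the call begins (- or left out, the last holds). The fingers move at their own pace and stop on an object; the grip force is fixed at half the most. Time passes only in rows, so rows that do not move let the fingers close. It gives the time, the measured TCP pose, the force and the opening at its end, in the units of the state.
- ctrl.sense(): the state, without advancing time (a new reading comes with each control period).
- ctrl.get_image(name): name is "scene" or "top" or "wrist"; returns a dict with "color" (400x640x3 uint8, blue, green, red), "mtx" (3x3 intrinsics, pixels), "origin" and "orientation" of the camera in the world. Camera axes: x right, y up, looking along -z (the intrinsics and any distortion apply to the point x, -y, -z); pixel columns grow to the right and rows downward; lengths in m; the calibration is good to about 2 mm. A picture is of the moment at which its call begins. There is no depth.
- ctrl.sign_off(): hands the job in, once; it reports no verdict.
Trained networks look in a picture, given as the dict that the camera call returned (one of the last four; its "shot" number tells which), for a name from the list of things; names that differ only in an ending like _2 or _b are one class to them, and where a whole thing is asked for, a point or a joint stands for the part that bears it (a point fixed in the world has none). Each returns a list of dicts, best first, with "conf" (0 to 1); they miss things now and then, are a little off and sometimes report something else, mostly with a low value. They report only what shows in the picture. A call takes as long as a camera call. They do not tell look-alikes from the thing itself.
- ctrl.spot_in(label, picture): "at" ([x, y, z] in m, in world coordinates, good to about 4 mm: the middle of the surface that is visible of it).
The state is a dict: "clock": time; "joints": joint angles; "qd": joint speeds; "effort": joint torques, N m; "ee_pos": TCP position; "tool_rot": TCP orientation; "force": force on the tool from outside, world axes, zero at the start; "ft_torque": the same for the moment, N m; "finger_gap": finger opening in m.
Only numpy, scipy, OpenCV 4.12 (cv2) and the standard library are available. Lean on these libraries where they do the work, as an engineer would, in place of code of your own. Each camera call takes 0.05 s, during which the arm holds its last target. There are 200 camera calls.

## Working session

There is one attempt and no reset: what is moved stays moved. The work goes in short steps, Python scripts to look and compute and a shell command to move; the robot and the scene stay as the last step left them, time stands still between calls to the robot, and variables do not carry over. Pictures are saved under pics/ and viewed, about 8 in all and at most 12, crops included, and the job is handed in when it is done.

```bash
mkdir -p pics; ls
cat > h.py <<'E'
import numpy as np,cv2
from scipy.spatial.transform import Rotation as R
from plant import ctrl
def ori(p):
    o=np.array(p["orientation"],float)
    return o if o.shape==(3,3) else R.from_euler('xyz',o,degrees=True).as_matrix()
def proj(p,X):
    c=ori(p).T@(np.array(X)-p["origin"]); c=c*[1,-1,-1]; u=np.array(p["mtx"])@c; return u[:2]/u[2]
def ray(p,uv,z):
    d=np.linalg.inv(p["mtx"])@[uv[0],uv[1],1]; d=ori(p)@(d*[1,-1,-1]); o=np.array(p["origin"]); return o+d*(z-o[2])/d[2]
E
python3 - <<'E'
from h import *
s=ctrl.sense(); print(s)
for n in("top","scene"):
    p=ctrl.get_image(n); cv2.imwrite(f"pics/{n}0.png",p["color"]); print(n,[ (k,v) for k,v in p.items() if k!="color"])
    for l in("scraper_mid","clip_seat","clip_mouth","bed"):
        for d in ctrl.spot_in(l,p): print(l,np.round(d["at"],4),round(d["conf"],2),np.round(proj(p,d["at"])))
E
```

```text
pics
{'clock': 0.0, 'joints': array([-72.39543305,  35.28805914,  -0.72306225,  81.64064407,
         0.46286427,  63.21926887,  -2.31510628]), 'qd': array([-0.0241856 ,  0.03704427, -0.02706642,  0.01370723,  0.09867918,
        0.03674699, -0.03477618]), 'effort': array([-1.75254695e-04, -4.58944702e+01,  2.09094174e-01, -1.65741813e+01,
       -6.10662368e-02,  2.02811288e-02,  2.30693740e-04]), 'ee_pos': array([0.21267998, 0.61344281, 0.2394985 ]), 'tool_rot': array([-179.66338819,   89.85486603, -108.78323395]), 'force': array([0.0864404 , 0.17954363, 0.78742146]), 'ft_torque': array([0.05012452, 0.01827565, 0.00041435]), 'finger_gap': 0.09286416662029666}
top [('mtx', array([[419.49742195,   0.        , 318.00887107],
       [  0.        , 419.49742195, 201.4548837 ],
       [  0.        ,   0.        ,   1.        ]])), ('origin', array([0.28143178, 0.05300736, 1.16052582])), ('orientation', array([ 11.09499063,  -0.87750231, -89.56527151])), ('shot', 1)]
scraper_mid [ 0.4134 -0.0957  0.0281] 0.63 [367. 235.]
clip_seat [0.6047 0.2391 0.0118] 0.76 [247. 167.]
clip_seat [0.1903 
[... 659 characters left out ...]
 array([ 39.89249191,   0.90074712, 146.00941643])), ('shot', 2)]
scraper_mid [ 0.423  -0.082   0.0193] 0.63 [314. 171.]
clip_seat [0.444  0.3065 0.0089] 0.85 [399. 278.]
clip_seat [0.7901 0.313  0.0094] 0.82 [268. 369.]
clip_seat [0.6164 0.2538 0.005 ] 0.61 [324. 300.]
clip_seat [0.6127 0.201  0.0351] 0.33 [312. 275.]
clip_mouth [0.6183 0.253  0.0121] 0.84 [323. 299.]
clip_mouth [0.1993 0.353  0.0106] 0.79 [488. 241.]
clip_mouth [0.4477 0.3041 0.0059] 0.77 [397. 278.]
clip_mouth [0.7895 0.3163 0.0083] 0.76 [269. 371.]
bed [0.7926 0.2846 0.0367] 0.84 [258. 353.]
bed [0.6165 0.2518 0.0067] 0.72 [324. 299.]
bed [0.1886 0.3097 0.036 ] 0.58 [480. 221.]
bed [0.6138 0.2041 0.0341] 0.57 [313. 277.]
```

View pics/top0.png

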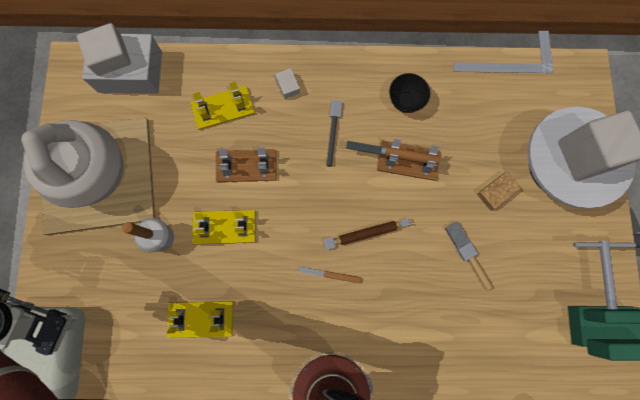

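View pics/scene0.png

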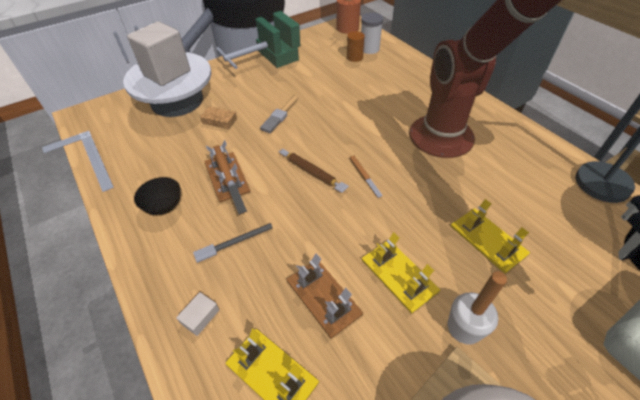

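Top image: the scraper with dark wooden handle and a blade at each end is at (367,232). Brown empty stand is at (246,165), the brown stand with rasp at (409,158), and yellow look-alikes at (224,107), (224,227) and (200,320). The brown empty one fits "wooden base, empty, not yellow". I'll confirm this in an enlarged crop and measure both.

Run:
```python
from h import *
p=ctrl.get_image("top"); im=p["color"]
hsv=cv2.cvtColor(im,cv2.COLOR_BGR2HSV)
print("base hsv",hsv[178,246],hsv[165,246],"wood",hsv[200,300],"handle",hsv[232,367],hsv[234,360])
big=cv2.resize(im[80:260,190:450],None,fx=3,fy=3,interpolation=cv2.INTER_CUBIC)
for k,(c,z) in {"stand":((246,165),.012),"handle":((367,232),.014)}.items():
    ref=hsv[178,246] if k=="stand" else hsv[233,364]
    x0,y0=c[0]-48,c[1]-35; w=hsv[y0:y0+70,x0:x0+96].astype(int)
    m=((w[...,2]<(165 if k=="stand" else 110))&(w[...,1]>90)&((w[...,0]<18)|(w[...,0]>170))).astype(np.uint8)
    m=cv2.morphologyEx(m,cv2.MORPH_OPEN if k!="stand" else cv2.MORPH_CLOSE,np.ones((3,3)))
    n,l,st,ce=cv2.connectedComponentsWithStats(m); 
    i=1+np.argmax(st[1:,4]); ys,xs=np.nonzero(l==i)
    W=np.array([ray(p,(x+x0,y+y0),z)[:2] for x,y in zip(xs,ys)])
    r=cv2.minAreaRect(W.astype(np.float32)*1000); print(k,st[i],r,"mean",W.mean(0))
    b=np.array([proj(p,[*(q/1000),z]) for q in cv2.boxPoints(r)])
    cv2.polylines(big,[((b-[190,80]+.5)*3).astype(int)],True,(255,0,255),1)
cv2.imwrite("pics/crop1.png",big)
```

```text
base hsv [ 14 160 123] [ 14 155 130] wood [ 18 116 152] handle [ 11 159  80] [ 11 161  81]
stand [   0    8   96   45 2110] ((624.2783813476562, 242.57391357421875), (125.08277893066406, 270.610107421875), 3.3381307125091553) mean [0.61710169 0.23691437]
handle [ 21  24  57  24 613] ((420.5030822753906, -101.31195068359375), (29.554214477539062, 161.16481018066406), 15.780120849609375) mean [ 0.42064188 -0.10108042]
```

View pics/crop1.png

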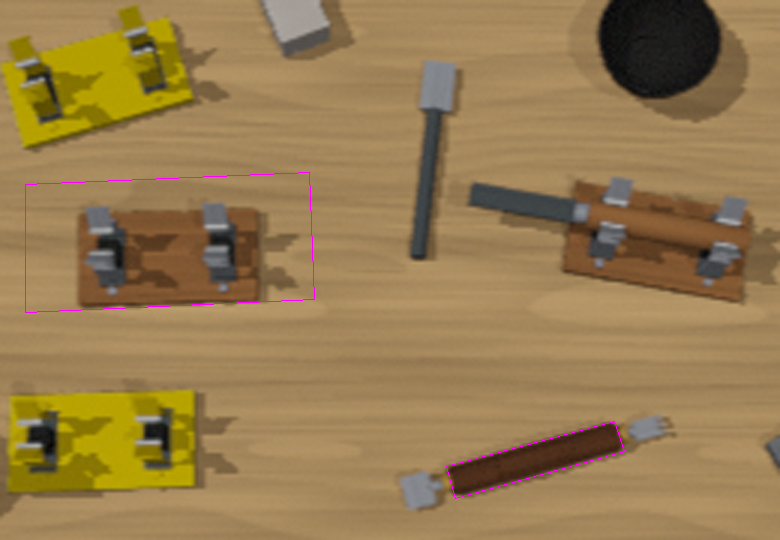

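Confirmed: in the crop the brown stand is empty (base corners at about (80,213), (258,209), (260,300), (80,306)). The other brown stand holds the rasp. The scraper handle fit is good, but the stand fit caught wood grain, so I'll use the corners instead.

```bash
cat >> h.py <<'E'
def go(pos,yaw,n=None):
    """tool pointing down, tool z at world angle yaw (mod 180): print total tool-frame shift (cm), turn (deg)"""
    s=ctrl.sense(); M=R.from_euler('xyz',s["tool_rot"],degrees=True).as_matrix()
    best=None
    for y in(yaw,yaw+180):
        a=np.radians(y); x=np.array([0,0,-1.]); z=np.array([np.cos(a),np.sin(a),0]); T=np.c_[x,np.cross(z,x),z]
        rv=R.from_matrix(M.T@T).as_rotvec(degrees=True)
        if best is None or np.linalg.norm(rv)<np.linalg.norm(best): best=rv
    sh=M.T@(np.array(pos)-s["ee_pos"])*100
    k=n or int(np.ceil(max(np.linalg.norm(sh)/6.0,np.linalg.norm(best)/10)))
    print("t",s["clock"],"shift",sh.round(2),"turn",best.round(2),"rows",k,"per row at fixed axes",(sh/k).round(3),(best/k).round(3))
    # rows with turning frame
    c=M.copy(); 
    for i in range(k):
        d=c.T@(M@(sh/k)/1); print(*d.round(2),*(best/k).round(2),end="; "); c=c@R.from_rotvec(best/k,degrees=True).as_matrix()
    print()
E
python3 - <<'E'
from h import *
p=ctrl.get_image("top")
C=np.array([ray(p,(190+(u-1)/3,80+(v-1)/3),z) for u,v,z in((80,213,.012),(258,209,.012),(260,300,.006),(80,306,.006))])
print(C.round(4),C.mean(0)); d=C[0]-C[1]+C[3]-C[2]; print("y axis deg",np.degrees(np.arctan2(d[1],d[0])),np.linalg.norm(d)/2)
c=C.mean(0)
go([c[0],c[1],.30],np.degrees(np.arctan2(d[1],d[0]))-90)
E
```

```text
[[0.6511 0.3277 0.012 ]
 [0.6572 0.1592 0.012 ]
 [0.5696 0.1554 0.006 ]
 [0.5618 0.3243 0.006 ]] [0.60991822 0.24165772 0.009     ]
y axis deg 92.34716902621447 0.16882718481413006
t 0.6 shift [ -5.94 -49.71 -22.18] turn [ 6.853e+01 -1.000e-02  0.000e+00] rows 10 per row at fixed axes [-0.594 -4.971 -2.218] [ 6.853e+00 -1.000e-03  0.000e+00]
-0.59 -4.97 -2.22 6.85 -0.0 0.0; -0.59 -5.2 -1.61 6.85 -0.0 0.0; -0.59 -5.35 -0.98 6.85 -0.0 0.0; -0.59 -5.43 -0.33 6.85 -0.0 0.0; -0.59 -5.43 0.32 6.85 -0.0 0.0; -0.59 -5.36 0.97 6.85 -0.0 0.0; -0.59 -5.2 1.6 6.85 -0.0 0.0; -0.59 -4.98 2.21 6.85 -0.0 0.0; -0.59 -4.68 2.79 6.85 -0.0 0.0; -0.59 -4.31 3.32 6.85 -0.0 0.0;
```

```bash
python3 -m inch '-0.6 -5 -2.2 6.9 0 0; -0.6 -5.2 -1.6 6.9 0 0; -0.6 -5.4 -1 6.9 0 0; -0.6 -5.4 -0.3 6.9 0 0; -0.6 -5.4 0.3 6.9 0 0; -0.6 -5.4 1 6.9 0 0; -0.6 -5.2 1.6 6.8 0 0; -0.6 -5 2.2 6.8 0 0; -0.6 -4.7 2.8 6.8 0 0; -0.6 -4.3 3.3 6.8 0 0; 0 0 0 0 0 0; 0 0 0 0 0 0' | tail -3
python3 - <<'E'
from h import *
p=ctrl.get_image("wrist"); cv2.imwrite("pics/w1.png",p["color"])
print(p["origin"],p["orientation"],p["mtx"][0][0],ctrl.sense()["ee_pos"])
for l in("clip_seat","clip_mouth","bed"):
  for d in ctrl.spot_in(l,p): print(l,np.round(d["at"],4),round(d["conf"],2),np.round(proj(p,d["at"])))
print(proj(p,[.61,.242,.05]),proj(p,ctrl.sense()["ee_pos"]))
go([.4205,-.1013,.20],15.8)
E
```

```text
tool_rot: [135.3, 89.9, 137.7]
force: [-0.4, 0.5, 0.8]
finger_gap: 0.0928
[0.60621329 0.32573969 0.44358625] [-17.33301999   0.12355499   2.3576696 ] 291.5989442172588 [0.60858061 0.24230304 0.30032198]
clip_seat [0.7818 0.3263 0.0106] 0.97 [442. 111.]
clip_seat [0.6086 0.2502 0.01  ] 0.84 [318. 159.]
clip_seat [0.2065 0.3456 0.0146] 0.83 [27. 78.]
clip_seat [0.4387 0.3076 0.0101] 0.66 [201. 114.]
clip_mouth [0.4414 0.3104 0.0098] 0.88 [203. 112.]
clip_mouth [0.2049 0.3427 0.0152] 0.78 [26. 80.]
clip_mouth [0.7828 0.3258 0.0118] 0.64 [443. 111.]
clip_mouth [0.6106 0.2542 0.0128] 0.6 [319. 157.]
bed [0.6164 0.1997 0.0357] 0.97 [322. 196.]
bed [0.7968 0.2838 0.0377] 0.84 [455. 144.]
bed [0.4289 0.2546 0.0347] 0.82 [190. 153.]
bed [0.194  0.3898 0.0178] 0.61 [ 7. 41.]
[318.4270567  169.80290263] [316.12283214 263.70482355]
t 2.3 shift [ 10.04 -33.54 -20.26] turn [-13.33  -0.04  -0.06] rows 7 per row at fixed axes [ 1.434 -4.791 -2.894] [-1.905 -0.006 -0.009]
1.43 -4.79 -2.89 -1.9 -0.01 -0.01; 1.43 -4.69 -3.05 -1.9 -0.01 -0.01; 1.44 -4.59 -3.21 -1.9 -0.01 -0.01; 1.44 -4.48 -3.36 -1.9 -0.01 -0.01; 1.44 -4.36 -3.5 -1.9 -0.01 -0.01; 1.44 -4.25 -3.65 -1.9 -0.01 -0.01; 1.44 -4.12 -3.79 -1.9 -0.01 -0.01;
```

View pics/w1.png

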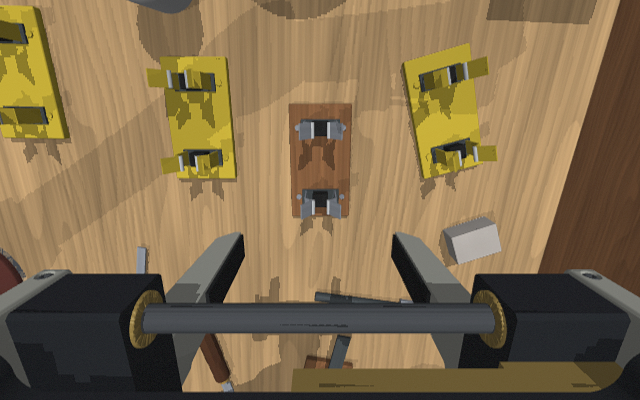

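The wrist view shows the empty brown stand at about (321,160), with bed pads at (321,128) and (321,201), flanked by yellow look-alikes. I'll measure the stand from this image and the handle from the scene image.

Run:
```python
from h import *
def seg(p,im,box,f,z):
    x0,y0,x1,y1=box; w=cv2.cvtColor(im,cv2.COLOR_BGR2HSV)[y0:y1,x0:x1].astype(int)
    m=cv2.morphologyEx(f(w).astype(np.uint8),cv2.MORPH_OPEN,np.ones((3,3)))
    n,l,st,ce=cv2.connectedComponentsWithStats(m); i=1+np.argmax(st[1:,4]); ys,xs=np.nonzero(l==i)
    W=np.array([ray(p,(x+x0,y+y0),z)[:2] for x,y in zip(xs,ys)]); r=cv2.minAreaRect(W.astype(np.float32)*1000)
    print(st[i],np.round(r[0],1),np.round(r[1],1),round(r[2],2)); return r
p=ctrl.get_image("wrist"); im=p["color"]
h=cv2.cvtColor(im,cv2.COLOR_BGR2HSV); print(h[160,300],h[160,345],h[160,270],h[211,345])
seg(p,im,(275,90,365,230),lambda w:(w[...,0]<15)&(w[...,1]>125)&(w[...,2]<190),.012)
# bed pads (dark)
g=im.max(2)
for b in((305,115,338,145),(305,185,338,215)):
    s=g[b[1]:b[3],b[0]:b[2]]; ys,xs=np.nonzero(s<40); print(len(xs),"bed",ray(p,(xs.mean()+b[0],ys.mean()+b[1]),.036).round(4))
p=ctrl.get_image("scene"); im=p["color"]; print(cv2.cvtColor(im,cv2.COLOR_BGR2HSV)[171,314])
seg(p,im,(275,140,355,200),lambda w:(w[...,2]<110)&(w[...,1]>90)&(w[...,0]<18),.014)
```

```text
[ 13 139  97] [ 13 134 131] [ 17 104 182] [ 13 133 128]
[  14   15   63  111 4461] [612.  245.2] [ 88.3 166.1] 2.59
170 bed [0.6101 0.2971 0.036 ]
185 bed [0.6144 0.1976 0.036 ]
[ 17 120  83]
[ 14  14  15  14 140] [ 434.9 -152.1] [37.3 57.3] 13.46
```

```bash
python3 -m inch '1.4 -4.8 -2.9 -1.9 0 0; 1.4 -4.7 -3.1 -1.9 0 0; 1.4 -4.6 -3.2 -1.9 0 0; 1.4 -4.5 -3.4 -1.9 0 0; 1.4 -4.4 -3.5 -1.9 0 0; 1.4 -4.2 -3.6 -1.9 0 0; 1.4 -4.1 -3.8 -1.9 0 0; 0 0 0 0 0 0' 6 | tail -4
python3 - <<'E'
from h import *
p=ctrl.get_image("wrist"); cv2.imwrite("pics/w2.png",p["color"]); print(ctrl.sense()["ee_pos"],proj(p,[.4205,-.1013,.014]),proj(p,[.3987,-.0243,.014]),proj(p,[.4423,-.1783,.014]))
E
```

```text
ee_pos: [0.4169, -0.1065, 0.2024]
tool_rot: [-172.8, 89.8, -157.7]
force: [0.1, 1.6, -0.0]
finger_gap: 0.06
[ 0.41898991 -0.10416047  0.20280202] [321.86804548 177.69381955] [321.26244073 105.89072331] [322.39408248 240.06302353]
```

View pics/w2.png

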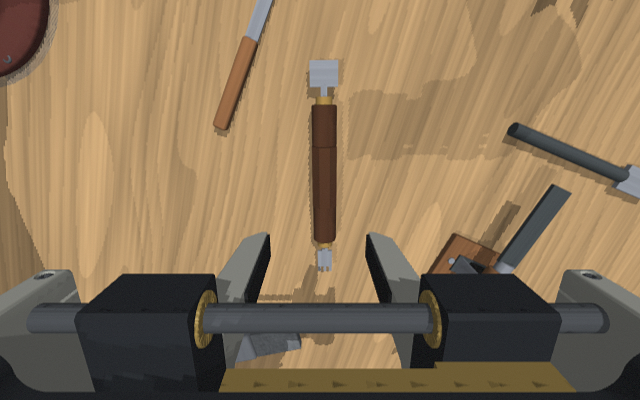

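The wrist view shows the handle from (323,105) to (324,242), blades at both ends, right where predicted. I'll refine this and work out the descent.

Run:
```python
from h import *
p=ctrl.get_image("wrist"); im=p["color"]; w=cv2.cvtColor(im,cv2.COLOR_BGR2HSV)[90:255,295:350].astype(int)
m=((w[...,2]<115)&(w[...,1]>110)&(w[...,0]<15)).astype(np.uint8); m=cv2.morphologyEx(m,cv2.MORPH_OPEN,np.ones((3,3)))
n,l,st,ce=cv2.connectedComponentsWithStats(m); i=1+np.argmax(st[1:,4]); ys,xs=np.nonzero(l==i); print(st[i])
for z in(.014,.02):
    r=cv2.minAreaRect(np.array([ray(p,(x+295,y+90),z)[:2] for x,y in zip(xs,ys)],np.float32)*1000); print(r)
go([r[0][0]/1000,r[0][1]/1000,.025],r[2] if r[2]<45 else r[2]-90,n=4)
```

```text
[  14   17   25  137 3219]
((422.8479309082031, -101.54157257080078), (27.823034286499023, 163.40695190429688), 16.240562438964844)
((422.3847961425781, -100.11354064941406), (27.320154190063477, 160.4535675048828), 16.24056625366211)
t 3.5 shift [17.8   0.19  0.27] turn [-0.71  0.06 -0.  ] rows 4 per row at fixed axes [4.45  0.047 0.066] [-0.178  0.014 -0.001]
4.45 0.05 0.07 -0.18 0.01 -0.0; 4.45 0.05 0.07 -0.18 0.01 -0.0; 4.45 0.05 0.07 -0.18 0.01 -0.0; 4.45 0.05 0.07 -0.18 0.01 -0.0;
```

```bash
python3 -m inch '4.5 0.1 0.1 -0.7 0 0; 4.5 0 0.1 0 0 0; 4.5 0 0.1 0 0 0; 2.3 0 0 0 0 0; 1 0 0 0 0 0; 0.5 0 0 0 0 0; 0.5 0 0 0 0 0;0 0 0 0 0 0'; python3 -c "
from h import *
go([.4222,-.1008,.025],16.2,n=1)"
```

```text
clock: 4.5
ee_pos: [0.4229, -0.101, 0.025]
tool_rot: [-24.8, 89.9, -8.5]
force: [0.4, 0.1, 0.4]
finger_gap: 0.0597
t 4.5 shift [ 0.    0.04 -0.06] turn [0.09 0.05 0.02] rows 1 per row at fixed axes [ 0.003  0.035 -0.059] [0.094 0.048 0.022]
0.0 0.04 -0.06 0.09 0.05 0.02;
```

```bash
python3 -m inch '0 0 -0.05 0 0 0; 0 0 0 0 0 0; 0 0 0 0 0 0; 0 0 0 0 0 0; 0 0 0 0 0 0; 0 0 0 0 0 0' 0; python3 -m inch '-1 0 0 0 0 0; -3 0 0 0 0 0; -5 0 0 0 0 0; -5 0 0 0 0 0; -2 0 0 0 0 0; 0 0 0 0 0 0'; python3 -c "
from h import *
go([.612,.2455,.185],2.5)
p=ctrl.get_image('wrist'); cv2.imwrite('pics/w3.png',p['color'])
s=ctrl.sense();M=R.from_euler('xyz',s['tool_rot'],degrees=True).as_matrix()
for y in(-.08,0,.08): print(proj(p,s['ee_pos']+M@np.array([.011,y,0])))"
```

```text
clock: 5.25
ee_pos: [0.4221, -0.1012, 0.0248]
tool_rot: [-40.0, 90.0, -23.7]
force: [1.2, 0.4, 1.2]
finger_gap: 0.0278
clock: 6.0
ee_pos: [0.4225, -0.1012, 0.1861]
tool_rot: [-20.6, 89.8, -4.3]
force: [0.3, 0.5, -1.3]
finger_gap: 0.0279
t 6.0 shift [ 0.17 27.96 27.91] turn [13.79  0.2   0.05] rows 7 per row at fixed axes [0.025 3.994 3.987] [1.97  0.029 0.007]
0.02 3.99 3.99 1.97 0.03 0.01; 0.02 4.13 3.85 1.97 0.03 0.01; 0.02 4.26 3.7 1.97 0.03 0.01; 0.02 4.38 3.55 1.97 0.03 0.01; 0.02 4.5 3.4 1.97 0.03 0.01; 0.02 4.62 3.25 1.97 0.03 0.01; 0.02 4.73 3.08 1.97 0.03 0.01; 
[315.74547222 359.40633935]
[315.51385971 253.5659583 ]
[315.20779519 113.70311007]
```

View pics/w3.png

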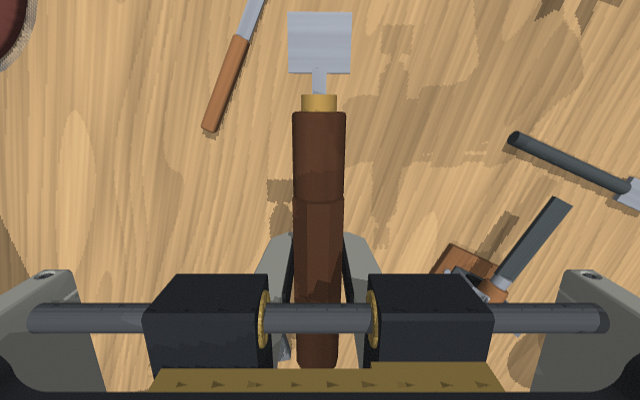

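Gripped and held level, and the handle end is at (319,112), near the predicted (315,114). So the TCP is about central on the handle. Carrying it to above the stand.

```bash
python3 -m inch '0 4 4 2 0 0; 0 4.1 3.9 2 0 0; 0 4.3 3.7 2 0 0; 0 4.4 3.6 2 0 0; 0 4.5 3.4 2 0 0; 0 4.6 3.2 2 0 0; 0 4.7 3.1 1.8 0 0; 0 0 0 0 0 0; 0 0 0 0 0 0'
python3 - <<'E'
from h import *
p=ctrl.get_image('wrist'); cv2.imwrite('pics/w4.png',p['color'])
s=ctrl.sense();M=R.from_euler('xyz',s['tool_rot'],degrees=True).as_matrix()
for y in(-.08,0,.08): print("handle",proj(p,s['ee_pos']+M@np.array([.011,y,0])))
q=ctrl.get_image('top'); cv2.imwrite('pics/t4.png',cv2.resize(q['color'][100:230,180:320],None,fx=4,fy=4,interpolation=cv2.INTER_CUBIC))
for y in(-.08,0,.08): print("handle top",proj(q,s['ee_pos']+M@np.array([.011,y,0])))
for y in(-.052,.052): print("clips wrist",proj(p,[.612-y*.0436,.2455+y,.036]))
go([.612,.2455,.092],2.5,n=1)
E
```

```text
clock: 7.18
ee_pos: [0.6117, 0.244, 0.1821]
tool_rot: [-147.6, 89.7, -145.1]
force: [-0.1, -1.4, -1.3]
finger_gap: 0.0279
handle [317.34134662 363.77605527]
handle [317.56385699 257.54780871]
handle [317.85835513 116.95202392]
handle top [268.1889725  145.18639303]
handle top [235.5874205  146.09507348]
handle top [202.88999006 147.00642628]
clips wrist [318.42780191 235.56913972]
clips wrist [318.45946779 138.31172582]
t 7.275 shift [9.16 0.29 0.01] turn [-0.19 -0.14  0.12] rows 1 per row at fixed axes [9.159 0.294 0.013] [-0.188 -0.14   0.118]
9.16 0.29 0.01 -0.19 -0.14 0.12;
```

View pics/w4.png

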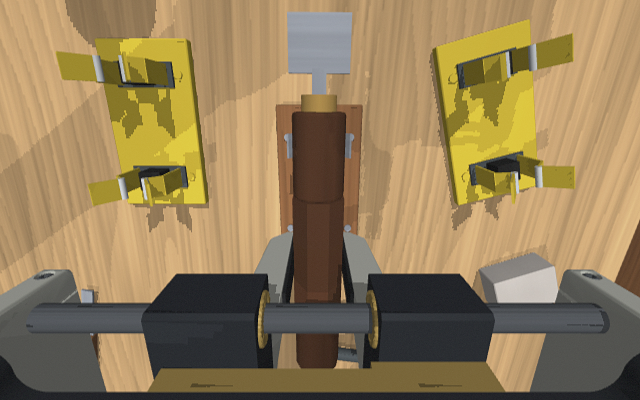

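The handle (column 319) is centred over the brown base (columns 277–362). Lowering to just above the rollers.

```bash
python3 -m inch '2.5 0.2 0 -0.2 0 0; 3 0 0 0 0 0; 2 0 0 0 0 0; 1 0 0 0 0 0; 0.5 0 0 0 0 0; 0 0 0 0 0 0; 0 0 0 0 0 0'
python3 - <<'E'
from h import *
p=ctrl.get_image('wrist'); a=p['color'][90:400,200:440]
q=ctrl.get_image('scene'); b=q['color'][190:350,250:400]
b=cv2.resize(b,(400,427),interpolation=cv2.INTER_CUBIC); a=cv2.resize(a,(330,427))
cv2.imwrite('pics/c5.png',np.hstack([a,b])); go([.612,.2455,.092],2.5,n=1); print(ctrl.sense()["ee_pos"],ctrl.sense()["ft_torque"])
E
```

```text
clock: 8.15
ee_pos: [0.6133, 0.2472, 0.0956]
tool_rot: [15.7, 89.9, 18.4]
force: [0.3, 0.3, -0.6]
finger_gap: 0.0275
t 8.25 shift [ 0.34 -0.18 -0.12] turn [ 0.18  0.07 -0.02] rows 1 per row at fixed axes [ 0.339 -0.182 -0.124] [ 0.184  0.073 -0.024]
0.34 -0.18 -0.12 0.18 0.07 -0.02; 
[0.61315407 0.24737198 0.0953946 ] [-0.06533219  0.0467562  -0.00761611]
```

View pics/c5.png

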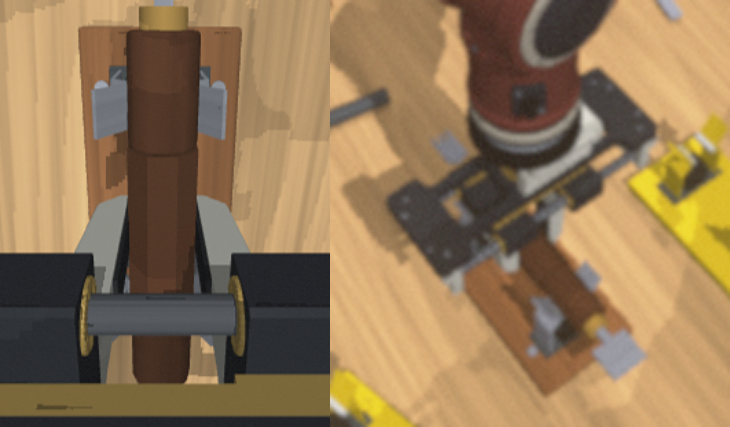

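Handle sits in the flares, about 1.5 mm off to +x (164 against 160 in the crop). I'll correct that, then press in steps.

```bash
python3 -m inch '0 -0.1 -0.13 0.1 0 0; 0.4 0 0 0 0 0; 0.4 0 0 0 0 0; 0 0 0 0 0 0'; python3 -m inch '0.3 0 0 0 0 0; 0.2 0 0 0 0 0; 0.2 0 0 0 0 0; 0 0 0 0 0 0';python3 -m inch '0.2 0 0 0 0 0; 0.2 0 0 0 0 0; 0.2 0 0 0 0 0; 0 0 0 0 0 0'
```

```text
clock: 8.75
ee_pos: [0.6117, 0.2462, 0.0864]
tool_rot: [-29.4, 90.0, -26.8]
force: [0.5, -0.6, -1.0]
finger_gap: 0.0274
clock: 9.25
ee_pos: [0.6133, 0.2462, 0.0831]
tool_rot: [17.4, 89.7, 20.0]
force: [-1.8, -0.7, 11.3]
finger_gap: 0.0276
clock: 9.75
ee_pos: [0.6125, 0.2462, 0.0754]
tool_rot: [15.3, 89.9, 17.9]
force: [-1.5, -0.6, 5.3]
finger_gap: 0.0273
```

```bash
python3 -m inch '0.2 0 0 0 0 0; 0.2 0 0 0 0 0; 0.2 0 0 0 0 0; 0 0 0 0 0 0';python3 -m inch '0.2 0 0 0 0 0; 0.2 0 0 0 0 0; 0 0 0 0 0 0';python3 -m inch '0.2 0 0 0 0 0; 0.2 0 0 0 0 0; 0 0 0 0 0 0'
```

```text
clock: 10.25
ee_pos: [0.6109, 0.2461, 0.0658]
tool_rot: [-155.6, 89.9, -153.0]
force: [3.1, 1.6, -9.1]
finger_gap: 0.0275
clock: 10.62
ee_pos: [0.6108, 0.2461, 0.0624]
tool_rot: [-164.5, 89.9, -161.9]
force: [2.7, 1.2, -12.8]
finger_gap: 0.0277
clock: 11.0
ee_pos: [0.6118, 0.2461, 0.0604]
tool_rot: [17.4, 90.0, 20.0]
force: [1.4, 0.9, -5.2]
finger_gap: 0.0277
```

Snapped past: the clips now pull the tool down. I'll creep on until the bed just pushes back.

```bash
python3 -m inch '0.1 0 0 0 0 0; 0 0 0 0 0 0';python3 -m inch '0.1 0 0 0 0 0; 0 0 0 0 0 0'
```

```text
clock: 11.25
ee_pos: [0.6119, 0.2462, 0.0599]
tool_rot: [24.5, 89.9, 27.1]
force: [0.5, 0.1, 2.4]
finger_gap: 0.0277
clock: 11.5
ee_pos: [0.6119, 0.2462, 0.0592]
tool_rot: [29.1, 89.9, 31.7]
force: [-0.5, -0.3, 5.7]
finger_gap: 0.0278
```

Bed contact at +5.7 N, so it's home. Let go and withdraw.

```bash
python3 -m inch '0 0 0 0 0 0; 0 0 0 0 0 0; 0 0 0 0 0 0; 0 0 0 0 0 0' 5; python3 -m inch '-0.5 0 0 0 0 0; -1 0 0 0 0 0; -3 0 0 0 0 0; -5 0 0 0 0 0; -5 0 0 0 0 0; -5 0 0 0 0 0; 0 0 0 0 0 0'
python3 - <<'E'
from h import *
p=ctrl.get_image('wrist'); print(ctrl.spot_in("scraper_mid",p))
for z in(.036,.05,.062): print(z,proj(p,[.612,.2455,z]),proj(p,[.6085,.3255,z]))
q=ctrl.get_image('scene'); b=q['color'][190:360,230:410]
b=cv2.resize(b,(400,378),interpolation=cv2.INTER_CUBIC)
a=cv2.resize(p['color'][60:280,230:410],(310,378),interpolation=cv2.INTER_CUBIC)
cv2.imwrite('pics/c6.png',np.hstack([a,b]))
im=p['color']; w=cv2.cvtColor(im,cv2.COLOR_BGR2HSV)[60:300,290:350].astype(int)
m=((w[...,2]<115)&(w[...,1]>110)&(w[...,0]<12));
E
```

```text
clock: 12.0
ee_pos: [0.6113, 0.2461, 0.0573]
tool_rot: [-156.2, 90.0, -153.7]
force: [0.4, -0.0, -0.3]
finger_gap: 0.0499
clock: 12.88
ee_pos: [0.6142, 0.2463, 0.259]
tool_rot: [17.1, 89.3, 19.7]
force: [0.9, -0.4, -0.9]
finger_gap: 0.0501
[{'at': [0.614, 0.2694, 0.0603], 'conf': 0.59}]
0.036 [313.7975493  175.64511824] [313.62122457 110.73767144]
0.05 [313.77483727 178.19692257] [313.58994585 110.90047509]
0.062 [313.75398945 180.53927427] [313.56109664 111.05063333]
```

View pics/c6.png

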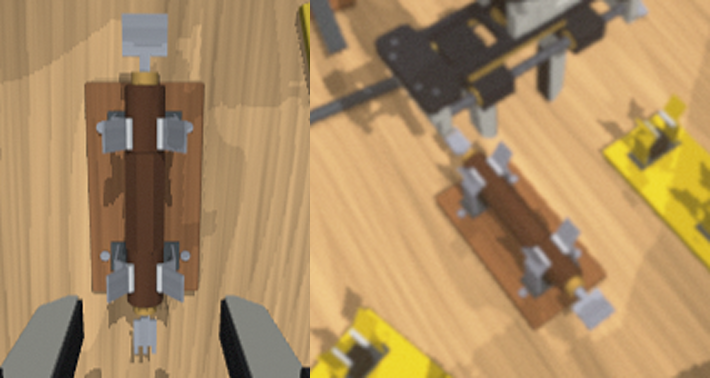

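Both clips have closed over the handle. Now I'll check the lengthwise centring and seating numerically.

Run:
```python
from h import *
p=ctrl.get_image('wrist'); s=378/220
Y=lambda row,z:round(ray(p,(316,60+row/s),z)[1],4)
print("handle ends",Y(85,.055),Y(306,.055),"mid",(Y(85,.055)+Y(306,.055))/2)
print("rollers",Y(118,.062),Y(152,.062),Y(263,.062),Y(297,.062),"mid",(Y(118,.062)+Y(152,.062)+Y(263,.062)+Y(297,.062))/4)
print("base",Y(82,.012),Y(293,.012),(Y(82,.012)+Y(293,.012))/2)
print(ctrl.sense()["clock"],ctrl.sense()["force"])
```

```text
handle ends 0.3262 0.1687 mid 0.24745
rollers 0.3058 0.2838 0.2055 0.1792 mid 0.243575
base 0.3278 0.1601 0.24395
13.075 [-0.94539773  0.58405296 -0.6660511 ]
```

The numbers suggest the handle sits perhaps 3.5 mm toward +y, but the view is oblique. I'll look again with the camera straight above the stand.

```bash
python3 -m inch '0 -4 0 0 0 0; 0 -4 0 0 0 0; 0 0 0 0 0 0; 0 0 0 0 0 0' | head -2
python3 - <<'E'
from h import *
p=ctrl.get_image('wrist'); print(p["origin"])
c=proj(p,[.612,.244,.05]); print(c)
x0,y0=int(c[0])-60,int(c[1])-105; y0=max(y0,0)
cv2.imwrite('pics/c7.png',cv2.resize(p['color'][y0:y0+200,x0:x0+120],None,fx=3,fy=3,interpolation=cv2.INTER_CUBIC)); print(x0,y0)
E
```

```text
clock: 13.58
ee_pos: [0.6145, 0.1674, 0.2515]
[0.61137482 0.25175859 0.39468396]
[318.81305882 112.96537528]
258 7
```

View pics/c7.png

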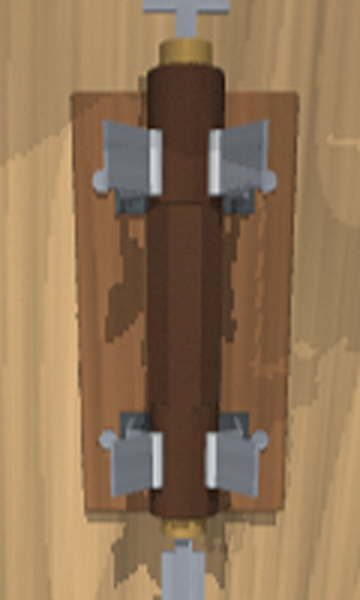

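Rows in the crop: handle ends at 66 and 517, rollers at 130–195 and 432–488, base at 92 and 512, flats ending at 202 and 406.

Run:
```python
from h import *
p=ctrl.get_image('wrist')
Y=lambda row,z:ray(p,(320,7+(row-1)/3),z)[1]
for k,rs,zs in(("handle",(66,517),(.05,.06)),("flats",(202,406),(.062,.064)),("rollers",(130,195,432,488),(.062,.066)),("base",(92,512),(.012,))):
  for z in zs: v=[Y(r,z) for r in rs]; print(k,z,np.round(v,4),"mid",round(np.mean(v),4))
print(ctrl.sense()["clock"])
```

```text
handle 0.05 [0.3299 0.1679] mid 0.2489
handle 0.06 [0.3276 0.1703] mid 0.249
flats 0.062 [0.2847 0.2137] mid 0.2492
flats 0.064 [0.2845 0.214 ] mid 0.2492
rollers 0.062 [0.3076 0.287  0.204  0.1824] mid 0.2452
rollers 0.066 [0.307  0.2866 0.2045 0.1832] mid 0.2453
base 0.012 [0.3294 0.1609] mid 0.2451
13.675
```

Three consistent measures put the handle 4 mm toward +y of the clips' middle. There's plenty of time, so I'll regrip it in place and slide it 4 mm along its axis.

```bash
python3 -c "
from h import *
for i in range(3):
  ctrl.get_image('wrist'); go([.612,.2455,.06],2.5,n=1)"
```

```text
t 13.725 shift [19.19  7.7   0.14] turn [ 0.25 -0.08 -0.05] rows 1 per row at fixed axes [19.192  7.702  0.139] [ 0.247 -0.082 -0.047]
19.19 7.7 0.14 0.25 -0.08 -0.05; 
t 13.775 shift [19.21  7.74  0.12] turn [ 0.23 -0.06 -0.03] rows 1 per row at fixed axes [19.211  7.739  0.118] [ 0.228 -0.057 -0.032]
19.21 7.74 0.12 0.23 -0.06 -0.03; 
t 13.825 shift [19.22  7.77  0.1 ] turn [ 0.2  -0.04 -0.02] rows 1 per row at fixed axes [19.223  7.774  0.101] [ 0.203 -0.041 -0.021]
19.22 7.77 0.1 0.2 -0.04 -0.02;
```

```bash
python3 -m inch '0 4 0 0 0 0; 0 3.8 0 0 0 0; 5 0 0 0 0 0; 5 0 0 0 0 0; 4 0 0 0 0 0; 2 0 0 0 0 0; 1 0 0 0 0 0; 1 0 0 0 0 0; 0.5 0 0 0 0 0; 0 0 0 0 0 0; 0 0 0 0 0 0'; python3 -c "
from h import *
go([.612,.2455,.06],2.5,n=1)"
```

```text
clock: 15.2
ee_pos: [0.612, 0.2442, 0.0684]
tool_rot: [17.2, 89.9, 19.8]
force: [0.1, 0.7, 1.3]
finger_gap: 0.05
t 15.2 shift [0.84 0.13 0.  ] turn [ 0.08  0.07 -0.02] rows 1 per row at fixed axes [0.836 0.125 0.   ] [ 0.076  0.072 -0.022]
0.84 0.13 0.0 0.08 0.07 -0.02;
```

```bash
python3 -m inch '0.6 0.1 0 0 0 0; 0.2 0 0 0 0 0; 0 0 0 0 0 0'; python3 -m inch '0 0 0 0 0 0; 0 0 0 0 0 0; 0 0 0 0 0 0; 0 0 0 0 0 0' 0;  python3 -m inch '0 -0.1 0 0 0 0; 0 -0.1 0 0 0 0; 0 0 0 0 0 0'
```

```text
clock: 15.58
ee_pos: [0.6113, 0.2451, 0.0593]
tool_rot: [-161.0, 90.0, -158.4]
force: [-0.8, 0.4, -0.4]
finger_gap: 0.0498
clock: 16.08
ee_pos: [0.6121, 0.2452, 0.0599]
tool_rot: [3.4, 89.9, 6.0]
force: [0.6, -0.2, 0.4]
finger_gap: 0.0277
clock: 16.45
ee_pos: [0.6121, 0.2451, 0.0599]
tool_rot: [57.1, 89.8, 59.8]
force: [1.4, 3.8, -0.3]
finger_gap: 0.0273
```

```bash
python3 -m inch '0 -0.1 0 0 0 0; 0 -0.1 0 0 0 0; 0 -0.1 0 0 0 0; 0 0 0 0 0 0; 0 0 0 0 0 0';  python3 -m inch '0 -0.1 0 0 0 0; 0 0 0 0 0 0;0 0 0 0 0 0'
```

```text
clock: 17.08
ee_pos: [0.6122, 0.2419, 0.06]
tool_rot: [54.1, 89.8, 56.8]
force: [2.7, 4.4, -1.0]
finger_gap: 0.0278
clock: 17.45
ee_pos: [0.6123, 0.241, 0.06]
tool_rot: [52.8, 89.8, 55.4]
force: [2.2, 5.0, -0.4]
finger_gap: 0.0277
```

It slid 4.1 mm. Relieving the side load, releasing, and checking from above.

```bash
python3 -m inch '0 0.15 0 0 0 0; 0 0 0 0 0 0'; python3 -m inch '0 0 0 0 0 0; 0 0 0 0 0 0; 0 0 0 0 0 0; 0 0 0 0 0 0' 5; python3 -m inch '-0.5 0 0 0 0 0; -1 0 0 0 0 0; -3 0 0 0 0 0; -5 0 0 0 0 0; -5 0 0 0 0 0; -5 0 0 0 0 0; 0 -4 0 0 0 0; 0 -4 0 0 0 0; 0 0 0 0 0 0; 0 0 0 0 0 0;0 0 0 0 0 0'
python3 - <<'E'
from h import *
p=ctrl.get_image('wrist')
c=proj(p,[.612,.244,.05]); x0,y0=int(c[0])-60,max(int(c[1])-105,0)
b=cv2.resize(p['color'][y0:y0+200,x0:x0+120],None,fx=3,fy=3,interpolation=cv2.INTER_CUBIC)
q=ctrl.get_image('scene'); d=cv2.resize(q['color'][190:360,250:370],(423,600),interpolation=cv2.INTER_CUBIC)
cv2.imwrite('pics/c8.png',np.hstack([b,d])); print(x0,y0)
for r in(66,130,195,202,406,432,488,517): print(r,end=' ')
np.savez('p8.npz',mtx=p['mtx'],origin=p['origin'],orientation=p['orientation'])
E
```

```text
clock: 17.7
ee_pos: [0.6122, 0.241, 0.0599]
tool_rot: [19.4, 89.9, 22.0]
force: [3.0, 3.1, -0.1]
finger_gap: 0.0274
clock: 18.2
ee_pos: [0.6114, 0.2401, 0.0594]
tool_rot: [-143.3, 89.9, -140.7]
force: [0.1, 0.1, 1.1]
finger_gap: 0.0499
clock: 19.58
ee_pos: [0.615, 0.1629, 0.2545]
tool_rot: [106.7, 89.9, 109.4]
force: [0.8, 0.1, 0.6]
finger_gap: 0.0501
258 3
66 130 195 202 406 432 488 517
```

View pics/c8.png

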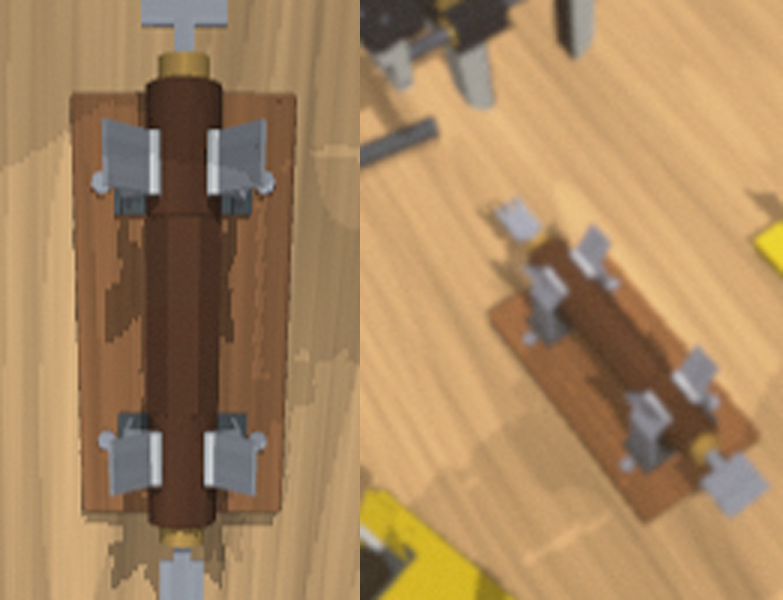

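The handle ends are now at rows 79 and 527, with the rollers unchanged at 130–194 and 432–488. That's an 11-row shift, about 4 mm, so the handle is now centred. Both clips are closed over it and the gripper is clear.

Run:
```python
from h import *
p=dict(np.load('p8.npz')); Y=lambda row,z:ray(p,(320,3+(row-1)/3),z)[1]
print("handle",np.mean([Y(79,.055),Y(527,.055)]),"rollers",np.mean([Y(r,.062) for r in(130,194,432,488)]))
print(ctrl.sense()["clock"],ctrl.sign_off())
```

```text
handle 0.24389944563434338 rollers 0.24423594075374724
the job is handed in; nothing more can be done
19.675 None
```

The scraper is snapped into both clips of the empty brown stand, centred lengthwise, and I handed the job in at 19.7 s of the 42 s allowed.

- **Pressing in:** I pressed it straight down. The force rose to about 11 N, then reversed as the clips drew the handle in. I stopped at 5.7 N on the bed, which by the given stiffness is under 1 mm of travel, and let go.
- **Correction:** My first check failed. The handle sat about 4 mm off the clips' middle lengthwise. I regripped it where it sat, slid it 4 mm along its axis (side force about 5 N) and released it again.
- **Last checks:** In the final picture both clips are closed over the handle. Its middle is at y = 0.2439 m against 0.2442 m for the rollers, and the gripper is open and well clear. I did not measure seat height from the images; that it is fully home rests on the force readings and on the clips having closed over it.

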